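# Pry open a dust cover and lift out a clean roller with tongs

## Task

Slip the pry blade under the orange front lip of the clear dust cover and lever the cover up and back until it stays open by itself, then lay the blade down on the bench. Then take the tongs by their two blue grip plates, close their jaws on the white ceramic roller and lift it about 10 cm straight up off its post; finish while still holding it up there in the tongs, keeping still. The roller and cover must stay clean: the gripper itself must never touch them, and do not knock the roller off its post or shift the mouse, the bottle or the steel hub.

Things in the scene. Friction and masses are not known exactly. Their poses are not given: they have to be found in the camera images.
- blade_grip (a point): Centre of the pry blade's handle (loose, 90 g, lying on the bench): black with a yellow band, 100 long (x), 18 wide (y), 34 high; this point is 17 mm above its underside. x points along the tool to the tip. The flat steel blade, 20 wide, 2.5 thick, sticks out 70 mm ahead of the handle at half its height.
- blade_tip (a point): Middle of the blade's front edge, 120 mm ahead (x) of blade_grip, at the same height.
- cover_lip (a point): Middle of the front edge of the cover's orange lip, on its underside; moves with the cover. The lip is 70 wide, 4 thick, sticks out 18 mm from the cover's front wall. Closed, its underside is 29 mm above the bench; the gap below it is 9 mm high, 23 mm deep from the lip's edge, open to the front. x (closed): level, from lip to hinge.
- cover_hinge (a point): Middle of the cover's hinge line, 123 mm behind cover_lip and level with it when closed, 29 mm above the bench; y along the hinge. The cover is a clear box without a bottom, top edges black, 105 long, 92 wide, 62 high, 120 g.
- cover (a joint): Cover angle in rad: 0 closed, grows as the lip rises and swings back over the hinge, stop at 1.75. Gravity shuts the cover below about 1.0 and drops it open to the stop beyond about 1.1.
- nest: Fixed nest under the cover; origin on the bench below the post's centre, x to its rear (the hinge side). Black base 146 x 110 x 20 high, front edge at x = -82 mm, sides at y = +-55. On it an aluminium platform, top 28 mm above the bench, x from -46 to 64, 96 wide. The hinge line is at x = 54.
- post_top (a point): Centre of the top of the nest's black post (42 diameter), 46 mm above the bench, which carries the roller. x as the nest's.
- roller_center (a point): Centre of the white ceramic roller: upright cylinder, 24 diameter, 30 high, about 40 g, standing loose on the post; this point is 15 mm above its underside.
- tongs_grip (a point): Point midway between the sprung-open tongs' two blue grip plates, 22 mm above the tongs' underside. The tongs (loose, 130 g, flat on the bench) lie along x, jaws to +x. Plates: upright, 26 long (x), 40 high from the bench, facing +y and -y; outer faces 50 mm apart sprung open, about 37 mm when the jaws hold the roller.
- tongs_tail (a point): Tail hinge of the tongs, 80 mm behind (-x) tongs_grip, 17 mm above the underside: upright dark pin, 24 diameter, 34 high. Its spring pushes each plate out with about 10 N sprung open, 12 N closed: pinching the plates 3 to 5 mm narrower carries the tongs with the jaws still open. The arms run 19 to 31 mm above the underside.
- tongs_jaws (a point): Point midway between the sprung-open blue cupped jaws, 85 mm ahead (x) of tongs_grip, 25 mm above the tongs' underside. Jaws 18 high (16 to 34 mm above the underside), 22 long, gap about 44 mm at their lips; they move 2.1 mm per mm at the plates. With the plates pinched evenly, this stays the middle of the jaws.
- tongs_arm (a joint): Closing angle of the tongs in rad: 0 sprung open, about 0.17 closed on the roller, 0.27 fully shut.
- mouse: White computer mouse, 105 x 60 x 34, loose; origin at the middle of its underside. Leave alone.
- bottle: Small white bottle with a blue cap, 48 diameter, 115 high, loose; origin at the middle of its underside. Leave alone.
- hub: Steel hub: dark disc 80 diameter, 8 thick, with a stub 28 diameter up to 53 high, loose; origin at the middle of its underside. Leave alone.
Things that resemble listed ones, but are neither listed nor needed, are in the scene too. Of the things that look like the part that bears blade_grip, the smaller one is meant.

How it is judged (in metres and radians):
On the way, in this order (a step that is already met when the one before it is completed fails the run):
1. the blade is lifting the cover (value of joint cover above 0.25 rad and contact force between blade and cover above 0.1 N), for 0.05 s.
2. the cover stands open (value of joint cover above 1.3 rad), for 0.2 s.
3. the blade lies on the bench, let go, and the cover stays open (value of joint cover above 1.3 rad and height (world z) of blade_grip below 0.03 m and contact force between the fingers and blade below 0.05 N and linear speed of blade below 0.03 m/s), for 0.2 s.
At the end, for the whole second after the job is handed in: Cover open beyond 1.3 rad; blade at rest on the bench (handle centre below 30 mm); gripper holds the tongs, both jaws press on the roller, which is 60 mm or more above its post, moving under 40 mm/s and touching no nest, cover or blade; tongs off nest and cover (value of joint cover above 1.3 rad and height (world z) of blade_grip below 0.03 m and linear speed of blade below 0.03 m/s and z of roller_center in the frame of post_top above 0.075 m and linear speed of roller below 0.04 m/s and contact force between tongs and roller above 1 N and contact force between tongs_arm and roller above 0.5 N and contact force between the fingers and tongs above 2 N and contact force between roller and nest below 0.05 N and contact force between roller and blade below 0.05 N and contact force between tongs and nest below 0.1 N); the arm keeps its last pose, push and grip.
It fails at once if the gripper or arm touched the cover (contact force between any of the fingers, the arm and cover above 0.5 N).
It fails at once if the gripper or arm touched the roller (contact force between any of the fingers, the arm and roller above 0.3 N).
It fails at once if the roller was knocked off its post or dropped (z of roller_center in the frame of post_top below 0.005 m).
It fails at once if the mouse, bottle or hub was shifted by more than 30 mm (distance of any of mouse, bottle, hub from where it was at the start of the episode above 0.03 m).
It also fails if it takes over 72 s, if anything falls off the work surface, if the arm or the gripper's body presses on something with over 40 N, if the wrist force passes 120 N, or if a joint passes its speed limit or range.

## Robot

A 6-joint arm with a two-finger parallel gripper is mounted at the origin on the work surface. World frame = base frame: x ahead of the robot, y to its left, z up, the work surface at z = 0. Lengths are in m, angles in degrees, forces in N, time in s.
With the tool pointing down it reaches from about 0.25 to 0.725 m from the base axis. Payload 9.7 kg.
Tool frame: the origin (TCP) lies midway between the tips of the shut fingers; the grasp point (between the pads) lies 19 mm behind it; z points along the fingers, y is the line along which they close (so a half turn about z gives the same grasp; the last joint's range is limited). The gripper opens to 85 mm and grips with 20 to 120 N. Pads are 22 mm wide; open, the fingers measure 114 mm over their backs; the gripper's body (76 mm by 85 mm) begins 54 mm behind the grasp point. The pads swing forward as they close: fully open they stand 13 mm farther back than shut.
Start: joints at [-67.494, 4.979, 10.078, 95.1, 0, 90], TCP at [0.211, -0.508, 0.231] pointing down, gripper open.
Joint ranges: [-179.16, 179.16], [-48.56, 103.87], [-65.8, 70.77], [-126.05, 130.52], [-82.76, 87.17], [-180, 180]. Speed limits (degrees/s): [127.2, 127.2, 147.25, 180, 180, 180].

## Interface

Orientations are given as [roll, pitch, yaw] about the fixed x, y, z axes, in that order (R = Rz(yaw) Ry(pitch) Rx(roll)).
In Python, from workcell import bot gives the robot as it stands.
- The arm moves only by the shell command python3 -m crank 'ROWS' [FORCE]. ROWS is JSON, a list of rows, each an object with "gripper": the finger opening in mm, from 0 to 85.4; "travel": the shift along the tool's x, y, z in mm, a list of three; "twist": the turn, a rotation vector about the tool's x, y, z in rad, a list of three. In form: [{"gripper": gripper, "travel": [tx, ty, tz], "twist": [rx, ry, rz]}, ...]. A call has 1 to 12 rows; each row shifts and turns the commanded pose from where the row before left it, along the tool's axes as they then stand; what a row does not reach is not made up. A row lasts 1/8 s, in which the tool goes at most 62.5 mm and 10.7 degrees, less where a joint would pass 70% of its speed; a pose out of reach is approached as far as the arm can. A call is refused whole if a number of a shift passes 62.5 or a number of a turn 0.188, either way. A call with a gripper value outside its range is refused whole. The fingers move at their own pace and stop on an object; FORCE is the grip in N (left out, the last holds). Time passes only in rows, so rows that do not move let the fingers close. It gives the time, the measured TCP pose, the force, the opening and the grip force at its end, in the units of the state.
- bot.get_obs(): the state, without advancing time (a new reading comes with each control period).
- bot.camera(name): name is "scene" or "top" or "wrist"; returns the picture (400x640x3 uint8, red, green, blue); there is no depth.
- bot.calibration(name): a dict with "vfov" (degrees; the focal length in pixels is half the picture's height over the tangent of half this angle, whatever the lens; pixels are square), "cx", "cy" (the principal point, pixels), "camera_from_world" (4x4, takes a point from world to camera coordinates). Camera axes: x right, y down, z forward; pixel columns grow to the right and rows downward; lengths in m; the calibration is good to about 2 mm. A picture is of the moment at which its call begins: read the wrist's pose just before it. calibration takes no time and is no camera call; for the wrist camera it gives the pose at the moment of the call.
- bot.job_done(): hands the job in; it is judged then, once.
The state is a dict: "time": time; "q": joint angles; "qd": joint speeds; "joint_efforts": joint torques, N m; "ee_pos": TCP position; "tcp_rot": TCP orientation; "wrist_force": force on the tool from outside, world axes, zero at the start; "torque": the same for the moment, N m; "opening": finger opening in m; "grasp_force": force on a finger pad.
Only numpy, scipy, OpenCV 4.12 (cv2) and the standard library are available. Lean on these libraries where they do the work, as an engineer would, in place of code of your own. Each camera call takes 0.05 s, during which the arm holds its last target. There are 200 camera calls.

## Working session

There is one attempt and no reset: what is moved stays moved. The work goes in short steps, Python scripts to look and compute and a shell command to move; the robot and the scene stay as the last step left them, time stands still between calls to the robot, and variables do not carry over. Pictures are saved under pics/ and viewed, at most 10 in all, crops included, and the job is handed in when it is done.

```bash
mkdir -p pics; ls; python3 - <<'E'
from workcell import bot
import cv2
print(bot.get_obs())
for n in("scene","top"):
    im=bot.camera(n); cv2.imwrite(f"pics/{n}0.png",im[:,:,::-1]); c=bot.calibration(n); print(n,c)
E
```

```text
pics
{'time': 0.0, 'q': array([-6.74959746e+01,  5.01191442e+00,  1.00334713e+01,  9.50989758e+01,
        6.37520000e-04,  9.00012117e+01]), 'qd': array([-0.05847026, -0.00209957, -0.01868317, -0.06047687, -0.03824987,
       -0.15989903]), 'joint_efforts': array([-1.12779588e-03, -5.20390391e+01,  4.64798391e+01,  1.62636233e-02,
       -5.15229459e-06, -3.80718927e-05]), 'ee_pos': array([ 0.21042648, -0.50790524,  0.23056645]), 'tcp_rot': array([-1.79922581e+02, -6.35882099e-04,  2.25028128e+01]), 'wrist_force': array([-1.44869712, -0.14461828, -0.21217272]), 'torque': array([-0.022737  ,  0.01256397, -0.01131822]), 'grasp_force': 0.0, 'opening': 0.08540047604062045}
scene {'vfov': 48.99994277370513, 'cx': 321.5237137871211, 'cy': 197.38801035240758, 'camera_from_world': array([[ 0.13374902,  0.99095737,  0.01070967, -0.14569311],
       [ 0.55714162, -0.06625108, -0.8277705 , -0.20725167],
       [-0.81957575,  0.1166803 , -0.56096461,  1.65242816],
       [ 0.        ,  0.        ,  0.        ,  1.        ]])}
top {'vfov': 52.6016941105272, 'cx': 320.22362692984603, 'cy': 208.75958720434093, 'camera_from_world': array([[-0.01557991, -0.99974273, -0.01648448,  0.10134438],
       [-0.99283743,  0.0174212 , -0.11819622,  0.50071467],
       [ 0.11845299,  0.01452492, -0.99285342,  1.12879741],
       [ 0.        ,  0.        ,  0.        ,  1.        ]])}
```

View pics/scene0.png

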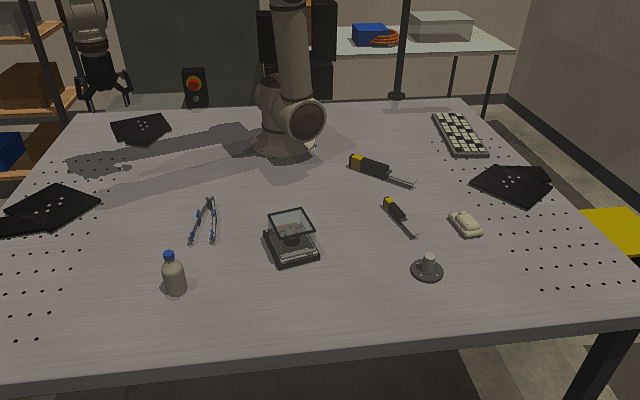

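View pics/top0.png

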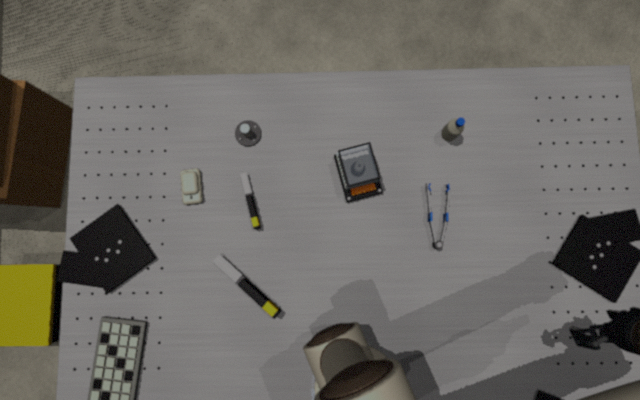

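The scene and top views show two candidates for the pry blade: the small one at top px (251,200) and the big one at (247,287), so I choose the small one. The nest with its lip toward the robot is at (360,172), the tongs at (437,215) with jaws up (+x), the bottle at (454,128), the hub at (248,132) and the mouse at (192,187).

```bash
python3 - <<'E'
import cv2,numpy as np
im=cv2.imread("pics/top0.png")
def crop(x0,y0,w,h,s=7):
    c=cv2.resize(im[y0:y0+h,x0:x0+w],None,fx=s,fy=s,interpolation=cv2.INTER_CUBIC)
    for i in range(0,w,10): cv2.putText(c,str(x0+i),(i*s,8),0,.3,(0,0,255)); cv2.line(c,(i*s,8),(i*s,14),(0,0,255))
    for i in range(0,h,10): cv2.putText(c,str(y0+i),(0,i*s+3),0,.3,(0,0,255)); cv2.line(c,(18,i*s),(24,i*s),(0,0,255))
    return c
cv2.imwrite("pics/c1.png",np.hstack([crop(232,165,36,70),crop(330,137,60,70)[:, :],crop(420,175,36,80)[:490*1]] if False else [crop(236,165,32,76,6),crop(332,135,56,76,6),crop(418,177,38,76,6)]))
E
```

```text
(no output)
```

View pics/c1.png

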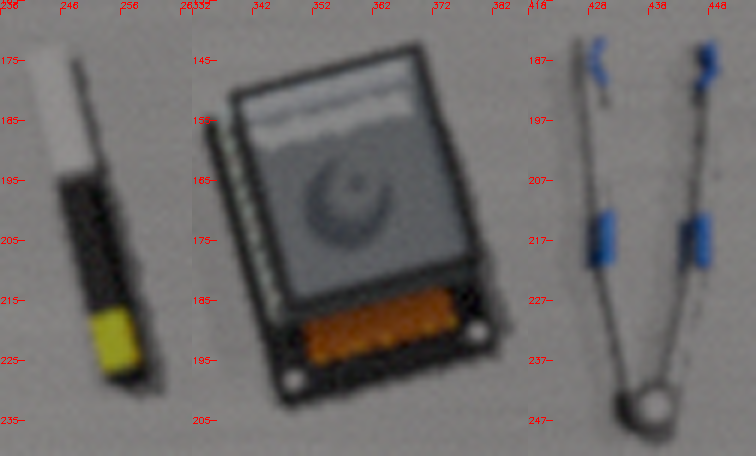

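The crop confirms the small blade: tip about (245,173), handle rear at (256,226), yellow band at the rear. The orange lip's front edge is centred at (364,192.5), the tongs' pin is at (438.7,244), the plates' midpoint at (437.8,217) and the jaws' midpoint at (438.4,187.7).

```bash
cat > h.py <<'E'
import numpy as np, cv2
from workcell import bot
from scipy.spatial.transform import Rotation as R
def px(c,uv,z):
    f=200/np.tan(np.radians(c["vfov"]/2)); T=np.array(c["camera_from_world"])
    d=T[:3,:3].T@np.array([(uv[0]-c["cx"])/f,(uv[1]-c["cy"])/f,1]); o=-T[:3,:3].T@T[:3,3]
    return o+d*(z-o[2])/d[2]
def proj(c,p):
    f=200/np.tan(np.radians(c["vfov"]/2)); T=np.array(c["camera_from_world"]); q=T[:3,:3]@np.array(p)+T[:3,3]
    return f*q[:2]/q[2]+[c["cx"],c["cy"]]
def Rt(): return R.from_euler("xyz",bot.get_obs()["tcp_rot"],degrees=True)
def plan(p,rpy=None):
    "travel (mm, tool frame, at current orientation) and twist to reach p, rpy"
    o=bot.get_obs(); r=Rt()
    print("travel",np.round(r.inv().apply(np.array(p)-o["ee_pos"])*1000,1))
    if rpy is not None: print("twist",np.round((r.inv()*R.from_euler("xyz",rpy,degrees=True)).as_rotvec(),3))
def st():
    o=bot.get_obs(); print(round(o["time"],2),np.round(o["ee_pos"],4),np.round(o["tcp_rot"],1),"q",np.round(o["q"],0),"open",round(o["opening"],4),"gf",round(o["grasp_force"],1),"F",np.round(o["wrist_force"],1))
E
python3 - <<'E'
from h import *
c=bot.calibration("top")
for n,u,v,z in [("tip",245,173.3,.018),("hfront",249.2,194.2,.034),("hrear",256.3,226.3,.034),("lipF",364,192.5,.033),("lipFl",332+119/6,135+363/6,.033),("lipFr",332+265/6,135+327/6,.033),("baseL",347.5,202.2,.02),("baseR",382.8,193.3,.02),("tail",438.7,244,.034),("grip",437.75,217,.025),("jaws",438.4,187.7,.025),("bottle",454,128,.08),("mouse",192,187,.02),("hub",248,132,.02)]:
    print(n,np.round(px(c,(u,v),z),4))
T=bot.calibration("wrist")["camera_from_world"]
r=Rt();t=bot.get_obs()["ee_pos"]
Tt=np.eye(4);Tt[:3,:3]=r.as_matrix();Tt[:3,3]=t
print(np.round(np.linalg.inv(T@Tt),3),bot.calibration("wrist")["vfov"])
plan([.40,.14,.25],[180,0,10])
E
```

```text
tip [0.6125 0.3124 0.018 ]
hfront [0.5477 0.2967 0.034 ]
hrear [0.4548 0.2759 0.034 ]
lipF [ 0.5468 -0.0333  0.033 ]
lipFl [0.5387 0.0018 0.033 ]
lipFr [ 0.5548 -0.0683  0.033 ]
baseL [0.5213 0.014  0.02  ]
baseR [ 0.5455 -0.0888  0.02  ]
tail [ 0.3962 -0.2388  0.034 ]
grip [ 0.4734 -0.2424  0.025 ]
jaws [ 0.5581 -0.2485  0.025 ]
bottle [ 0.717  -0.2848  0.08  ]
mouse [0.5743 0.4673 0.02  ]
hub [0.7367 0.3039 0.02  ]
[[-0.001 -0.953 -0.304  0.079]
 [ 1.    -0.001 -0.    -0.   ]
 [ 0.    -0.304  0.953 -0.143]
 [ 0.     0.     0.     1.   ]] 68.06361568793444
travel [ 423.1 -526.1  -18.7]
twist [-0.001  0.     0.218]
```

```bash
python3 - <<'E'
from h import *
plan([.56,-.03,.25],[180,0,12.7])
E
```

```text
travel [ 505.9 -307.8  -19. ]
twist [-0.001  0.     0.171]
```

```bash
python3 -m crank '[{"gripper":85,"travel":[50,-31,-2],"twist":[0,0,0]},{"gripper":85,"travel":[50,-31,-2],"twist":[0,0,0]},{"gripper":85,"travel":[50,-31,-2],"twist":[0,0,0]},{"gripper":85,"travel":[50,-31,-2],"twist":[0,0,0]},{"gripper":85,"travel":[51,-31,-2],"twist":[0,0,0]},{"gripper":85,"travel":[51,-31,-2],"twist":[0,0,0]},{"gripper":85,"travel":[51,-31,-2],"twist":[0,0,0]},{"gripper":85,"travel":[51,-31,-2],"twist":[0,0,0]},{"gripper":85,"travel":[51,-30,-2],"twist":[0,0,0]},{"gripper":85,"travel":[51,-30,-1],"twist":[0,0,0.085]},{"gripper":85,"travel":[0,0,0],"twist":[0,0,0.085]},{"gripper":85,"travel":[0,0,0],"twist":[0,0,0]}]'
python3 - <<'E'
from h import *
import pickle
st(); c=bot.calibration("wrist"); im=bot.camera("wrist"); cv2.imwrite("pics/wn.png",im[:,:,::-1]); pickle.dump(c,open("wn.pkl","wb"))
st(); plan([.51,.287,.18],[180,0,12.6])
E
```

```text
time: 1.6
ee_pos: [0.5601, -0.0293, 0.2496]
tcp_rot: [-180.0, 0.1, 12.9]
wrist_force: [-0.9, -0.4, -0.6]
opening: 0.0851
grasp_force: 0.0
1.6 [ 0.5601 -0.0293  0.2496] [-1.80e+02  1.00e-01  1.29e+01] q [ -3.   7.  14.  97.  -0. 164.] open 0.0851 gf 0.0 F [-0.9 -0.4 -0.6]
1.65 [ 0.56   -0.0299  0.2499] [-180.     0.    12.9] q [ -3.   7.  14.  97.  -0. 164.] open 0.0849 gf 0.0 F [-0.   0.2  0.2]
travel [  22.  -320.    69.9]
twist [-0.     0.001  0.005]
```

```bash
python3 -m crank '[{"gripper":85,"travel":[0,-50,0],"twist":[0,0,0]},{"gripper":85,"travel":[0,0,0],"twist":[0,0,-0.185]},{"gripper":85,"travel":[0,0,0],"twist":[0,0,-0.185]},{"gripper":85,"travel":[0,0,0],"twist":[0,0,-0.185]},{"gripper":85,"travel":[0,0,0],"twist":[0,0,-0.185]},{"gripper":85,"travel":[0,0,0],"twist":[0,0,-0.185]},{"gripper":85,"travel":[0,0,0],"twist":[0,0,-0.185]},{"gripper":85,"travel":[0,0,0],"twist":[0,0,-0.185]},{"gripper":85,"travel":[0,0,0],"twist":[0,0,-0.185]},{"gripper":85,"travel":[0,0,0],"twist":[0,0,-0.185]},{"gripper":85,"travel":[0,0,0],"twist":[0,0,-0.185]},{"gripper":85,"travel":[0,0,0],"twist":[0,0,-0.185]}]'
python3 -m crank '[{"gripper":85,"travel":[0,0,0],"twist":[0,0,-0.185]},{"gripper":85,"travel":[0,0,0],"twist":[0,0,-0.185]},{"gripper":85,"travel":[0,0,0],"twist":[0,0,-0.185]},{"gripper":85,"travel":[0,0,0],"twist":[0,0,-0.185]},{"gripper":85,"travel":[0,0,0],"twist":[0,0,-0.185]},{"gripper":85,"travel":[0,0,0],"twist":[0,0,-0.185]},{"gripper":85,"travel":[0,54,12],"twist":[0,0,0]},{"gripper":85,"travel":[0,54,12],"twist":[0,0,0]},{"gripper":85,"travel":[0,54,12],"twist":[0,0,0]},{"gripper":85,"travel":[0,54,12],"twist":[0,0,0]},{"gripper":85,"travel":[0,54,12],"twist":[0,0,0]},{"gripper":85,"travel":[0,0,10],"twist":[0,0,0]}]'
python3 - <<'E'
from h import *
import pickle
st(); plan([.50,.287,.18],[180,0,-167.3])
E
```

```text
time: 3.15
ee_pos: [0.5487, 0.0179, 0.2505]
tcp_rot: [180.0, 0.0, 129.7]
wrist_force: [0.1, 0.1, 0.6]
opening: 0.085
grasp_force: 0.0
time: 4.65
ee_pos: [0.4875, 0.284, 0.1796]
tcp_rot: [180.0, -0.0, -166.8]
wrist_force: [-0.6, -1.4, 0.5]
opening: 0.085
grasp_force: 0.0
4.65 [0.4875 0.284  0.1796] [ 180.    -0.  -166.8] q [30.  6.  6. 89.  0. 17.] open 0.085 gf 0.0 F [-0.6 -1.4  0.5]
travel [-12.9   0.1  -0.4]
twist [ 0.    -0.     0.009]
```

```bash
python3 - <<'E'
from h import *
import pickle
c=bot.calibration("wrist"); im=bot.camera("wrist")[:,:,::-1]; pickle.dump(c,open("wb.pkl","wb")); cv2.imwrite("pics/wb.png",im)
n=cv2.imread("pics/wn.png")
def lab(im,x0,y0,w,h,s):
    q=cv2.resize(im[y0:y0+h,x0:x0+w],None,fx=s,fy=s,interpolation=cv2.INTER_CUBIC)
    for i in range(0,w,20): cv2.putText(q,str(x0+i),(int(i*s),8),0,.3,(0,0,255)); cv2.line(q,(int(i*s),8),(int(i*s),14),(0,0,255))
    for i in range(0,h,20): cv2.putText(q,str(y0+i),(0,int(i*s)+3),0,.3,(0,0,255)); cv2.line(q,(18,int(i*s)),(24,int(i*s)),(0,0,255))
    return q
cv2.imwrite("pics/c2.png",np.hstack([lab(im,220,0,200,300,2),lab(n,220,60,200,300,2)]))
print(proj(c,[.5005,.2865,.034]),proj(pickle.load(open("wn.pkl","rb")),[.5468,-.0333,.033]))
E
```

```text
[319.32687502 200.82960617] [321.36340032 185.40435633]
```

View pics/c2.png

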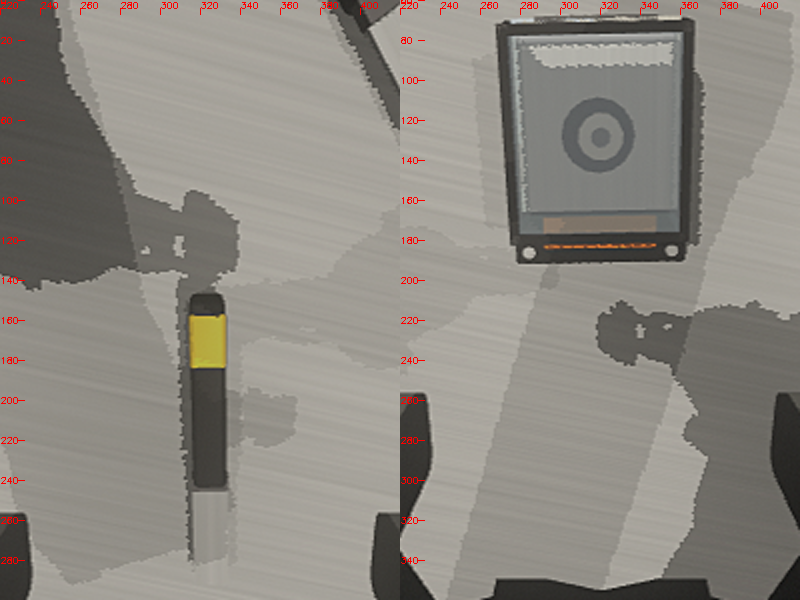

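Left: handle rear at (324,146.5), front at (325,244), blade centreline u≈324.5. Right: bright orange lip edge from (292,182.5) to (348.5,182.5); base front corners at (276.5,191) and (363,191).

```bash
python3 - <<'E'
from h import *
import pickle
c=pickle.load(open("wb.pkl","rb"));n=pickle.load(open("wn.pkl","rb"))
a=px(c,(324,147),.034);b=px(c,(325,244),.034);d=b-a;print(a,b,(a+b)/2,np.linalg.norm(d),np.degrees(np.arctan2(d[1],d[0])))
def yaw(l,r): d=l-r; return np.degrees(np.arctan2(-d[0],d[1])),np.linalg.norm(d)
l=px(n,(292,183),.031);r=px(n,(348.5,183),.031);print("lip",l,r,(l+r)/2,yaw(l,r))
l2=px(n,(276.5,191),.02);r2=px(n,(363,191),.02);print("base",l2,r2,(l2+r2)/2,yaw(l2,r2))
y=np.radians(yaw(l2,r2)[0]);x=np.array([np.cos(y),np.sin(y),0]);m=(l2+r2)/2
lip=m+.013*x;print("lip from base",lip)
for s,z in((0,.033),(0,.029),(.018,.033),(.018,.091),(.069,.076),(.123,.09)): print(s,z,proj(n,[*(lip+s*x)[:2],z]))
plan([*((a+b)/2)[:2],.1],[180,0,np.degrees(np.arctan2(d[1],d[0]))-180])
E
```

```text
[0.44644818 0.27852053 0.034     ] [0.54625596 0.30341704 0.034     ] [0.49635207 0.29096879 0.034     ] 0.10286606992277124 14.006285952395142
lip [0.54114751 0.00323056 0.031     ] [ 0.55689971 -0.06595739  0.031     ] [ 0.54902361 -0.03136342  0.031     ] (np.float64(12.826050434718422), np.float64(0.07095846772062))
base [0.5232103  0.02132152 0.02      ] [ 0.54827245 -0.08875629  0.02      ] [ 0.53574138 -0.03371738  0.02      ] (np.float64(12.826270094599064), np.float64(0.11289479757562076))
lip from base [ 0.548417   -0.03083144  0.02      ]
0 0.033 [319.72689548 183.755504  ]
0 0.029 [319.73226531 182.98130052]
0.018 0.033 [319.71904928 169.55157267]
0.018 0.091 [319.62354807 180.58311118]
0.069 0.076 [319.62125668 129.42552451]
0.123 0.09 [319.55387303  71.43411271]
travel [-10.6   6.6  78.4]
twist [-0.001 -0.002 -0.015]
```

```bash
python3 -m crank '[{"gripper":85,"travel":[-11,7,0],"twist":[0,0,-0.014]},{"gripper":85,"travel":[0,0,50],"twist":[0,0,0]},{"gripper":85,"travel":[0,0,50],"twist":[0,0,0]},{"gripper":50,"travel":[0,0,40],"twist":[0,0,0]},{"gripper":40,"travel":[0,0,25],"twist":[0,0,0]},{"gripper":30,"travel":[0,0,10],"twist":[0,0,0]},{"gripper":20,"travel":[0,0,0],"twist":[0,0,0]},{"gripper":10,"travel":[0,0,0],"twist":[0,0,0]},{"gripper":5,"travel":[0,0,0],"twist":[0,0,0]},{"gripper":5,"travel":[0,0,0],"twist":[0,0,0]},{"gripper":5,"travel":[0,0,0],"twist":[0,0,0]}]' 100
python3 - <<'E'
from h import *
st()
E
```

```text
time: 6.08
ee_pos: [0.4982, 0.2916, 0.0063]
tcp_rot: [180.0, 0.1, -166.2]
wrist_force: [0.2, -0.8, 6.4]
opening: 0.0162
grasp_force: 98.2
6.08 [0.4982 0.2916 0.0063] [ 1.800e+02  1.000e-01 -1.662e+02] q [30. 10. -9. 71. -0. 17.] open 0.0162 gf 98.2 F [ 0.2 -0.8  6.4]
```

```bash
python3 - <<'E'
from h import *
plan([.3976,-.0654,.0606],[180,0,-167.2])
E
python3 -m crank '[{"gripper":5,"travel":[0,0,-20],"twist":[0,0,0]},{"gripper":5,"travel":[0,0,-40],"twist":[0,0,0]},{"gripper":5,"travel":[0,0,0],"twist":[0,0,0.017]}]'
python3 - <<'E'
from h import *
plan([.3976,-.0654,.0606],[180,0,-167.2])
E
```

```text
travel [ 182.6 -322.8  -54.7]
twist [0.    0.002 0.017]
time: 6.45
ee_pos: [0.4991, 0.2922, 0.0685]
tcp_rot: [179.9, 0.3, -167.2]
wrist_force: [0.4, 0.3, -1.1]
opening: 0.0164
grasp_force: 97.7
travel [ 178.  -326.4    6.5]
twist [ 0.002  0.005 -0.001]
```

```bash
python3 -m crank '[{"gripper":5,"travel":[44,0,0],"twist":[0,0,0]},{"gripper":5,"travel":[44,0,0],"twist":[0,0,0]},{"gripper":5,"travel":[45,-35,0],"twist":[0,0,0]},{"gripper":5,"travel":[45,-35,0],"twist":[0,0,0]},{"gripper":5,"travel":[0,-43,0],"twist":[0,0,0]},{"gripper":5,"travel":[0,-43,0],"twist":[0,0,0]},{"gripper":5,"travel":[0,-43,0],"twist":[0,0,0]},{"gripper":5,"travel":[0,-43,0],"twist":[0,0,0]},{"gripper":5,"travel":[0,-43,0],"twist":[0,0,0]},{"gripper":5,"travel":[0,-41,0],"twist":[0,0,0]},{"gripper":5,"travel":[0,0,0],"twist":[0,0,0]},{"gripper":5,"travel":[0,0,0],"twist":[0,0,0]}]'
python3 - <<'E'
from h import *
import pickle
st();plan([.3976,-.0654,.0138],[180,0,-167.2])
c=bot.calibration("wrist"); im=bot.camera("wrist")[:,:,::-1]; pickle.dump(c,open("w3.pkl","wb")); cv2.imwrite("pics/w3.png",im)
s=bot.camera("scene")[:,:,::-1]
cv2.imwrite("pics/c3.png",np.vstack([im[150:],cv2.resize(s[190:290,220:380],None,fx=4,fy=3.5,interpolation=cv2.INTER_CUBIC)]))
t=bot.get_obs()["ee_pos"];r=Rt()
print(proj(c,t+r.apply([-.119,0,-.0107])),proj(c,t+r.apply([-.049,0,-.0107])), [proj(c,p) for p in ([.5487,-.0311,.033],[.5228,.0211,.02],[.548,-.0886,.02])])
E
```

```text
time: 7.95
ee_pos: [0.3957, -0.0658, 0.0646]
tcp_rot: [180.0, -0.1, -167.3]
wrist_force: [0.1, -0.3, -0.4]
opening: 0.0165
grasp_force: 98.0
7.95 [ 0.3957 -0.0658  0.0646] [ 1.800e+02 -1.000e-01 -1.673e+02] q [ -9. -16. -27.  78.   0. -22.] open 0.0165 gf 98.0 F [ 0.1 -0.3 -0.4]
travel [-2.  -0.1 50.8]
twist [ 0.001 -0.001 -0.001]
[320.87042234 437.16376092] [320.64356711 346.91278011] [array([319.95409444, 414.49401859]), array([388.29114159, 386.73873475]), array([252.45652145, 387.23569527])]
```

View pics/c3.png

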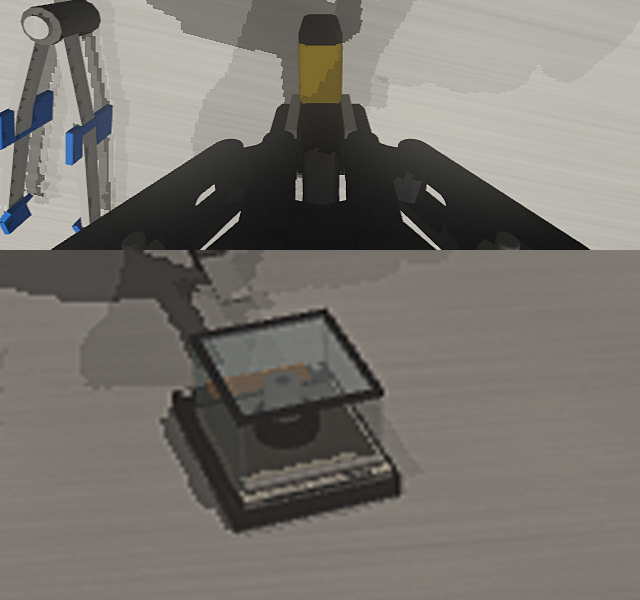

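The wrist view shows the handle's rear at (320,164) and its band from v=193 to v=252, straight in the fingers; the tongs are at left. The scene part shows the blade's tip just short of the lip.

```bash
python3 - <<'E'
from h import *
import pickle
c=pickle.load(open("w3.pkl","rb"));t=bot.get_obs()["ee_pos"];r=Rt()
for x in (.049,.051,.053):
  for z in (-.0257,-.0277,-.0297): print(x,z,np.round(proj(c,t+r.apply([x,0,z])),1))
  print("low",np.round(proj(c,t+r.apply([x,0,.0063])),1))
E
python3 -m crank '[{"gripper":5,"travel":[-1,0,25],"twist":[0,0,0]},{"gripper":5,"travel":[-1,0,20],"twist":[0,0,0]},{"gripper":5,"travel":[0,0,5],"twist":[0,0,0]},{"gripper":5,"travel":[0,0,0],"twist":[0,0,0]},{"gripper":5,"travel":[0,0,0],"twist":[0,0,0]}]'
```

```text
0.049 -0.0257 [320.2 180.5]
0.049 -0.0277 [320.2 181.7]
0.049 -0.0297 [320.2 182.9]
low [320.2 166. ]
0.051 -0.0257 [320.2 175.7]
0.051 -0.0277 [320.2 176.8]
0.051 -0.0297 [320.2 177.9]
low [320.2 162.1]
0.053 -0.0257 [320.2 170.8]
0.053 -0.0277 [320.2 171.8]
0.053 -0.0297 [320.2 172.9]
low [320.2 158.2]
time: 8.68
ee_pos: [0.3986, -0.0655, 0.0161]
tcp_rot: [-180.0, 0.1, -167.2]
wrist_force: [0.1, 0.2, -1.2]
opening: 0.0164
grasp_force: 98.0
```

```bash
python3 -m crank '[{"gripper":5,"travel":[0,0,2.2],"twist":[0,0,0]},{"gripper":5,"travel":[-12,0,0],"twist":[0,0,0]},{"gripper":5,"travel":[-10,0,0],"twist":[0,0,0]},{"gripper":5,"travel":[-5,0,0],"twist":[0,0,0]},{"gripper":5,"travel":[0,0,0],"twist":[0,0,0]},{"gripper":5,"travel":[0,0,0],"twist":[0,0,0]}]'
python3 - <<'E'
from h import *
st();c=bot.calibration("scene");s=bot.camera("scene")[:,:,::-1]
t=bot.get_obs()["ee_pos"];r=Rt()
print("tip",t+r.apply([-.119,0,-.0107]),proj(c,t+r.apply([-.119,0,-.0107])),"lip",proj(c,[.5487,-.0311,.029]))
cv2.imwrite("pics/c4.png",cv2.resize(s[190:280,230:340],None,fx=6,fy=6,interpolation=cv2.INTER_CUBIC))
E
```

```text
time: 9.43
ee_pos: [0.4243, -0.0596, 0.013]
tcp_rot: [180.0, -0.0, -167.2]
wrist_force: [-0.4, 0.4, -1.4]
opening: 0.0166
grasp_force: 98.0
9.43 [ 0.4243 -0.0596  0.013 ] [ 180.    -0.  -167.2] q [ -8. -10. -29.  71.  -0. -21.] open 0.0166 gf 98.0 F [-0.4  0.4 -1.4]
tip [ 0.54033952 -0.03328728  0.02369022] [282.45346406 225.50278276] lip [283.37735742 225.77408302]
```

View pics/c4.png

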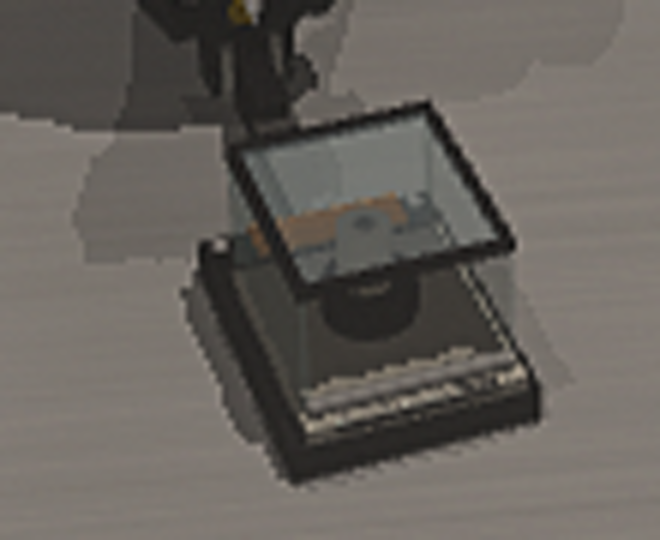

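The crop shows the orange lip around (285,227) in scene pixels and the blade close in front of it, with no contact force, so I push on under the lip.

```bash
python3 -m crank '[{"gripper":5,"travel":[-8,0,-0.5],"twist":[0,0,0]},{"gripper":5,"travel":[-8,0,0],"twist":[0,0,0]},{"gripper":5,"travel":[-4,0,0],"twist":[0,0,0]},{"gripper":5,"travel":[0,0,0],"twist":[0,0,0]},{"gripper":5,"travel":[0,0,0],"twist":[0,0,0]}]'
```

```text
time: 10.1
ee_pos: [0.4438, -0.0552, 0.0135]
tcp_rot: [180.0, -0.0, -167.2]
wrist_force: [-0.5, -0.2, -1.9]
opening: 0.0164
grasp_force: 98.0
```

```bash
python3 - <<'E'
from h import *
st()
t=bot.get_obs()["ee_pos"];r=Rt();tip=t+r.apply([-.119,0,-.0107])
y=np.radians(12.8);x=np.array([np.cos(y),np.sin(y),0]);d=tip-np.array([.5487,-.0311,.029])
print("depth",d@x,"lat",d@[-x[1],x[0],0])
# trajectory of blade top at contact r: relative travel per theta (tool x=-forward, z=-up), level blade
rr=.111
for th in np.arange(0,1.36,.15): print(round(th,2),np.round([-(rr*(1-np.cos(th)))*1000,-(rr*np.sin(th))*1000],1))
E
```

```text
10.1 [ 0.4438 -0.0552  0.0135] [ 180.    -0.  -167.2] q [ -7.  -8. -26.  71.  -0. -20.] open 0.0164 gf 98.0 F [-0.5 -0.2 -1.9]
depth 0.011407829940059212 lat -0.00024473363906676827
0.0 [-0. -0.]
0.15 [ -1.2 -16.6]
0.3 [ -5.  -32.8]
0.45 [-11.1 -48.3]
0.6 [-19.4 -62.7]
0.75 [-29.8 -75.7]
0.9 [-42.  -86.9]
1.05 [-55.8 -96.3]
1.2 [ -70.8 -103.5]
1.35 [ -86.7 -108.3]
```

```bash
python3 -m crank '[{"gripper":5,"travel":[0,0,-3.5],"twist":[0,0,0]},{"gripper":5,"travel":[-0.3,0,-8.3],"twist":[0,0,0]},{"gripper":5,"travel":[-0.9,0,-8.3],"twist":[0,0,0]},{"gripper":5,"travel":[-1.6,0,-8.2],"twist":[0,0,0]},{"gripper":5,"travel":[-2.2,0,-8],"twist":[0,0,0]},{"gripper":5,"travel":[-2.8,0,-7.8],"twist":[0,0,0]},{"gripper":5,"travel":[-3.3,0,-7.7],"twist":[0,0,0]},{"gripper":5,"travel":[0,0,0],"twist":[0,0,0]}]'
python3 - <<'E'
from h import *
st();c=bot.calibration("scene");s=bot.camera("scene")[:,:,::-1]
cv2.imwrite("pics/c5.png",cv2.resize(s[170:280,230:350],None,fx=5,fy=5,interpolation=cv2.INTER_CUBIC))
y=np.radians(12.8);x=np.array([np.cos(y),np.sin(y),0])
for th in(0,.3,.4,.5): 
  p=np.array([.5487,-.0311,.029])+x*.123-x*.123*np.cos(th)+np.array([0,0,.123*np.sin(th)]);print(th,(proj(c,p)-[230,170])*5)
E
```

```text
time: 11.1
ee_pos: [0.4555, -0.0527, 0.0661]
tcp_rot: [-180.0, 0.1, -167.2]
wrist_force: [-0.2, -1.4, -0.5]
opening: 0.0164
grasp_force: 97.9
11.1 [ 0.4555 -0.0527  0.0661] [-1.800e+02  1.000e-01 -1.672e+02] q [ -7.  -8. -21.  77.  -0. -19.] open 0.0164 gf 97.9 F [-0.2 -1.4 -0.5]
0 [266.88678709 278.87041509]
0.3 [267.20930271 230.38602048]
0.4 [268.64996053 217.17004622]
0.5 [270.76918064 205.68111406]
```

View pics/c5.png

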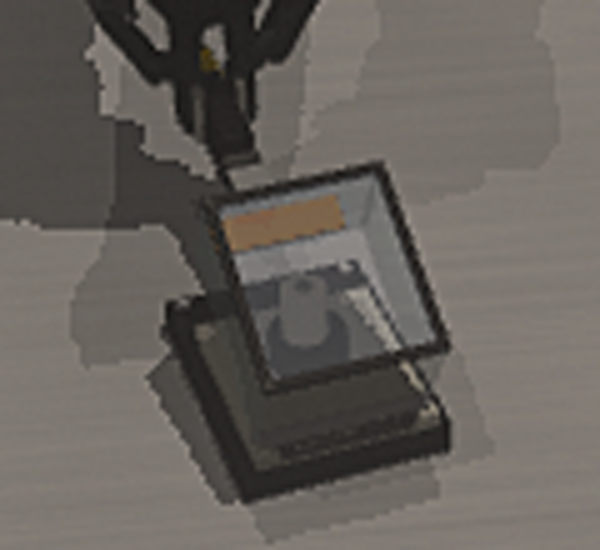

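The crop shows the cover tilted up, the orange lip raised to about (285,220) in the crop and the roller still standing. I keep levering.

```bash
python3 -m crank '[{"gripper":5,"travel":[-4,0,-7.3],"twist":[0,0,0]},{"gripper":5,"travel":[-4.3,0,-7.1],"twist":[0,0,0]},{"gripper":5,"travel":[-5,0,-6.7],"twist":[0,0,0]},{"gripper":5,"travel":[-5.4,0,-6.3],"twist":[0,0,0]},{"gripper":5,"travel":[-6,0,-5.8],"twist":[0,0,0]},{"gripper":5,"travel":[-6.2,0,-5.4],"twist":[0,0,0]},{"gripper":5,"travel":[-6.8,0,-4.9],"twist":[0,0,0]},{"gripper":5,"travel":[-7,0,-4.5],"twist":[0,0,0]},{"gripper":5,"travel":[-7.4,0,-3.8],"twist":[0,0,0]},{"gripper":5,"travel":[-7.6,0,-3.4],"twist":[0,0,0]},{"gripper":5,"travel":[-8,0,-2.4],"twist":[0,0,0]},{"gripper":5,"travel":[-8,0,-2.4],"twist":[0,0,0]}]'
python3 -m crank '[{"gripper":5,"travel":[0,0,0],"twist":[0,0,0]},{"gripper":5,"travel":[0,0,0],"twist":[0,0,0]},{"gripper":5,"travel":[0,0,0],"twist":[0,0,0]},{"gripper":5,"travel":[0,0,0],"twist":[0,0,0]}]'
python3 - <<'E'
from h import *
st();c=bot.calibration("scene");s=bot.camera("scene")[:,:,::-1]
cv2.imwrite("pics/c6.png",cv2.resize(s[150:280,220:350],None,fx=4,fy=4,interpolation=cv2.INTER_CUBIC))
E
```

```text
time: 12.65
ee_pos: [0.5292, -0.0359, 0.1255]
tcp_rot: [180.0, -0.0, -167.2]
wrist_force: [-1.1, -0.3, -1.5]
opening: 0.0164
grasp_force: 97.9
time: 13.15
ee_pos: [0.5285, -0.036, 0.1254]
tcp_rot: [-180.0, 0.0, -167.2]
wrist_force: [0.0, -1.1, -0.9]
opening: 0.0163
grasp_force: 97.9
13.15 [ 0.5285 -0.036   0.1254] [-180.     0.  -167.2] q [ -4.   1.  -5.  83.  -0. -17.] open 0.0163 gf 97.9 F [ 0.  -1.1 -0.9]
```

View pics/c6.png

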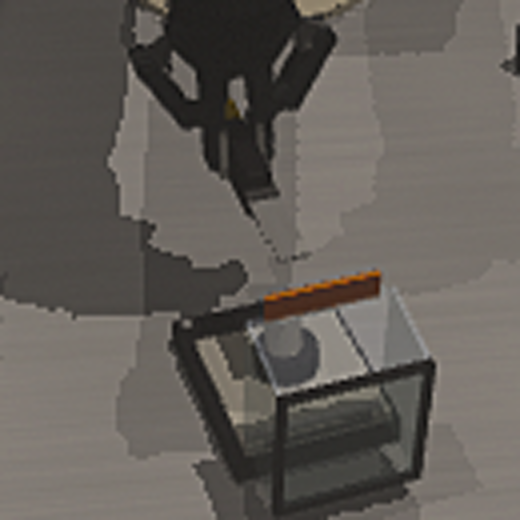

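The crop shows the cover fully open with the lip at the top (crop (322,292)), the blade clear of it and the roller still on its post. Now I lay the blade down to the left.

```bash
python3 -m crank '[{"gripper":5,"travel":[30,0,0],"twist":[0,0,0]},{"gripper":5,"travel":[40,0,0],"twist":[0,0,0]},{"gripper":5,"travel":[40,20,0],"twist":[0,0,0]},{"gripper":5,"travel":[0,45,0],"twist":[0,0,0]},{"gripper":5,"travel":[0,50,0],"twist":[0,0,0]},{"gripper":5,"travel":[0,50,0],"twist":[0,0,0]},{"gripper":5,"travel":[0,45,10],"twist":[0,0,0]},{"gripper":5,"travel":[0,20,20],"twist":[0,0,0]},{"gripper":5,"travel":[0,0,30],"twist":[0,0,0]},{"gripper":5,"travel":[0,0,30],"twist":[0,0,0]},{"gripper":5,"travel":[0,0,15],"twist":[0,0,0]},{"gripper":5,"travel":[0,0,0],"twist":[0,0,0]}]'
```

```text
time: 14.7
ee_pos: [0.37, 0.1637, 0.02]
tcp_rot: [-180.0, -0.1, -167.2]
wrist_force: [0.4, -0.6, -1.4]
opening: 0.0164
grasp_force: 98.0
```

```bash
python3 -m crank '[{"gripper":5,"travel":[0,0,8],"twist":[0,0,0]},{"gripper":5,"travel":[0,0,4.5],"twist":[0,0,0]},{"gripper":5,"travel":[0,0,0],"twist":[0,0,0]},{"gripper":5,"travel":[0,0,0],"twist":[0,0,0]},{"gripper":22,"travel":[0,0,0],"twist":[0,0,0]},{"gripper":30,"travel":[0,0,0],"twist":[0,0,0]},{"gripper":40,"travel":[0,0,0],"twist":[0,0,0]},{"gripper":50,"travel":[0,0,0],"twist":[0,0,0]},{"gripper":60,"travel":[0,0,0],"twist":[0,0,0]},{"gripper":60,"travel":[0,0,0],"twist":[0,0,0]},{"gripper":60,"travel":[0,0,-30],"twist":[0,0,0]},{"gripper":80,"travel":[0,0,-50],"twist":[0,0,0]}]'
python3 -m crank '[{"gripper":85,"travel":[0,0,-50],"twist":[0,0,0]},{"gripper":85,"travel":[0,0,-30],"twist":[0,0,0]},{"gripper":85,"travel":[0,0,0],"twist":[0,0,0]}]'
python3 - <<'E'
from h import *
plan([.475,-.24,.2],[180,0,-183.4])
E
```

```text
time: 16.2
ee_pos: [0.3694, 0.1635, 0.0875]
tcp_rot: [-180.0, -0.2, -167.2]
wrist_force: [1.5, -0.2, -0.3]
opening: 0.0759
grasp_force: 0.0
time: 16.58
ee_pos: [0.3715, 0.1644, 0.1701]
tcp_rot: [180.0, 0.2, -167.2]
wrist_force: [-0.7, -0.1, -0.4]
opening: 0.0848
grasp_force: 0.0
travel [ -11.5 -417.3  -30.1]
twist [0.001 0.004 0.283]
```

```bash
python3 -m crank '[{"gripper":85,"travel":[-1,-42,-3],"twist":[0,0,0]},{"gripper":85,"travel":[-1,-42,-3],"twist":[0,0,0]},{"gripper":85,"travel":[-1,-42,-3],"twist":[0,0,0]},{"gripper":85,"travel":[-1,-42,-3],"twist":[0,0,0]},{"gripper":85,"travel":[-1,-42,-3],"twist":[0,0,0]},{"gripper":85,"travel":[-1,-42,-3],"twist":[0,0,0]},{"gripper":85,"travel":[-1,-42,-3],"twist":[0,0,0]},{"gripper":85,"travel":[-1,-42,-3],"twist":[0,0,0]},{"gripper":85,"travel":[-1,-42,-3],"twist":[0,0,0]},{"gripper":85,"travel":[-1,-39,-3],"twist":[0,0,0.141]},{"gripper":85,"travel":[0,0,0],"twist":[0,0,0.141]},{"gripper":85,"travel":[0,0,0],"twist":[0,0,0]}]'
python3 -m crank '[{"gripper":85,"travel":[0,0,0],"twist":[0,0,0]},{"gripper":85,"travel":[0,0,0],"twist":[0,0,0]}]'
python3 - <<'E'
from h import *
import pickle
st();c=bot.calibration("wrist"); im=bot.camera("wrist")[:,:,::-1]; pickle.dump(c,open("w4.pkl","wb")); cv2.imwrite("pics/w4.png",im)
print([proj(c,p) for p in ([.4734,-.2424,.025],[.396,-.239,.034],[.558,-.2485,.025])])
x0,y0,w,h,s=230,70,180,270,2.2
t=bot.camera("top")[:,:,::-1]; cv2.imwrite("pics/t4.png",t)
q=cv2.resize(im[y0:y0+h,x0:x0+w],None,fx=s,fy=s,interpolation=cv2.INTER_CUBIC)
for i in range(0,w,20): cv2.putText(q,str(x0+i),(int(i*s),8),0,.3,(0,0,255)); cv2.line(q,(int(i*s),8),(int(i*s),14),(0,0,255))
for i in range(0,h,20): cv2.putText(q,str(y0+i),(0,int(i*s)+3),0,.3,(0,0,255)); cv2.line(q,(18,int(i*s)),(24,int(i*s)),(0,0,255))
u=cv2.resize(t[120:270,240:400],(int(160*2.5),int(150*2.5)),interpolation=cv2.INTER_CUBIC)
o=np.zeros((q.shape[0],q.shape[1]+u.shape[1],3),np.uint8);o[:,:q.shape[1]]=q;o[:u.shape[0],q.shape[1]:]=u
cv2.imwrite("pics/c7.png",o)
E
```

```text
time: 18.08
ee_pos: [0.4721, -0.2406, 0.1964]
tcp_rot: [179.9, -0.1, 176.6]
wrist_force: [0.2, -0.7, -0.4]
opening: 0.0848
grasp_force: 0.0
time: 18.32
ee_pos: [0.4725, -0.24, 0.1978]
tcp_rot: [180.0, -0.0, 176.8]
wrist_force: [-0.9, -0.3, 0.2]
opening: 0.0853
grasp_force: 0.0
18.32 [ 0.4725 -0.24    0.1978] [180.   -0.  176.8] q [-27.   2.   3.  91.  -0. -24.] open 0.0853 gf 0.0 F [-0.9 -0.3  0.2]
[array([317.57695168, 182.93896853]), array([316.25087085, 108.84799538]), array([316.70380357, 252.69878442])]
```

View pics/c7.png

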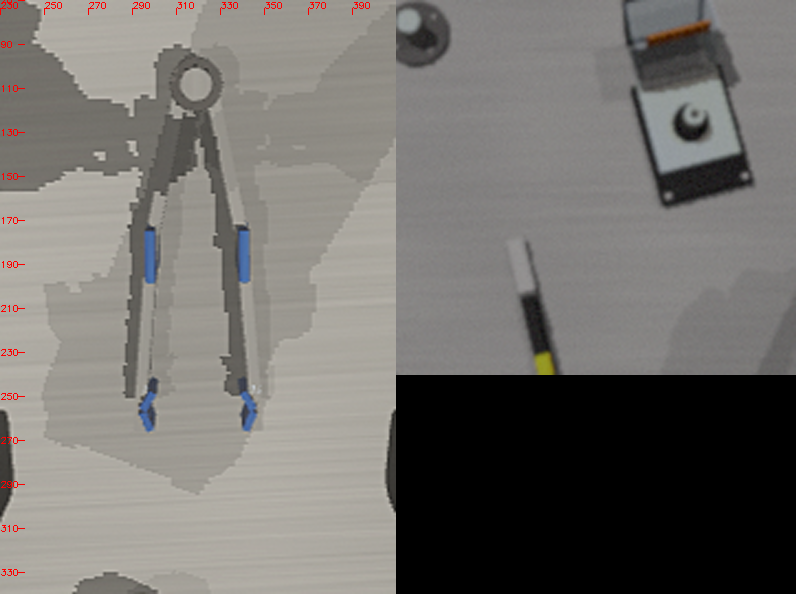

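The view shows the tongs: pin top at (318.6,107.7), plates' midpoint at (319.5,186.4) and jaws' midpoint at about (320.5,257). At right, the blade lies on the bench, the cover is open and the roller is still on its post at top px (359.6,165).

```bash
python3 - <<'E'
from h import *
import pickle
c=pickle.load(open("w4.pkl","rb"))
a=px(c,(318.6,107.7),.034);g=px(c,(319.5,186.4),.036);j=px(c,(320.5,257),.03)
d=j-a;print(a,g,j,np.linalg.norm(d[:2]),np.degrees(np.arctan2(d[1],d[0])),np.degrees(np.arctan2((g-a)[1],(g-a)[0])))
th=np.arctan2(d[1],d[0]);g2=a+.08*np.array([np.cos(th),np.sin(th),0]);j2=a+.165*np.array([np.cos(th),np.sin(th),0]);print(g2,j2)
plan([*((g2+j2-.085*np.array([np.cos(th),np.sin(th),0]))/2)[:2],.006],[180,0,np.degrees(th)+180])
t=bot.calibration("top"); y=np.radians(12.8);x=np.array([np.cos(y),np.sin(y),0]);p=np.array([.5487,-.0311,0])+.069*x
print("post",p,proj(t,[*p[:2],.076]),px(t,(359.6,165.2),.076))
E
```

```text
[ 0.39505371 -0.23661838  0.034     ] [ 0.47459117 -0.24032842  0.036     ] [ 0.56125867 -0.24418998  0.03      ] 0.16637733252450954 -2.6083507107499453 -2.67063865603972
[ 0.47497083 -0.24025907  0.034     ] [ 0.55988276 -0.2441273   0.034     ]
travel [ -2.4  -0.  192. ]
twist [-0.     0.    -0.012]
post [ 0.61598531 -0.01581315  0.        ] [358.4237239  165.59568359] [ 0.6170449  -0.01911142  0.076     ]
```

```bash
python3 -m crank '[{"gripper":85,"travel":[-2.4,0,50],"twist":[0,0,-0.012]},{"gripper":80,"travel":[0,0,50],"twist":[0,0,0]},{"gripper":70,"travel":[0,0,50],"twist":[0,0,0]},{"gripper":65,"travel":[0,0,30],"twist":[0,0,0]},{"gripper":60,"travel":[0,0,15],"twist":[0,0,0]},{"gripper":60,"travel":[0,0,0],"twist":[0,0,0]},{"gripper":52,"travel":[0,0,0],"twist":[0,0,0]},{"gripper":48,"travel":[0,0,0],"twist":[0,0,0]},{"gripper":46,"travel":[0,0,0],"twist":[0,0,0]},{"gripper":46,"travel":[0,0,0],"twist":[0,0,0]},{"gripper":46,"travel":[0,0,0],"twist":[0,0,0]}]' 40
python3 - <<'E'
from h import *
st()
E
```

```text
time: 19.8
ee_pos: [0.4762, -0.2412, 0.005]
tcp_rot: [-179.9, 0.2, 177.3]
wrist_force: [0.0, 0.7, 7.6]
opening: 0.0465
grasp_force: 12.4
19.8 [ 0.4762 -0.2412  0.005 ] [-179.9    0.2  177.3] q [-27.   4. -16.  70.   0. -24.] open 0.0465 gf 12.4 F [0.  0.7 7.6]
```

```bash
python3 -m crank '[{"gripper":46,"travel":[0,0,-15],"twist":[0,0,0]},{"gripper":46,"travel":[0,0,-25],"twist":[0,0,0]},{"gripper":46,"travel":[0,0,-30],"twist":[0,0,0]},{"gripper":46,"travel":[40,0,-20],"twist":[0,0,0]},{"gripper":46,"travel":[0,0,0],"twist":[0,0,-0.09]},{"gripper":46,"travel":[0,0,0],"twist":[0,0,-0.09]},{"gripper":46,"travel":[0,0,0],"twist":[0,0,-0.09]},{"gripper":46,"travel":[0,0,0],"twist":[0,0,0]},{"gripper":46,"travel":[0,0,0],"twist":[0,0,0]}]'
python3 - <<'E'
from h import *
plan([.4746,-.0479,.09],[180,0,-167.2])
E
```

```text
time: 20.92
ee_pos: [0.435, -0.2388, 0.0933]
tcp_rot: [-180.0, 0.0, -167.3]
wrist_force: [-0.8, -0.3, -1.8]
opening: 0.0463
grasp_force: 9.5
travel [-80.5 177.5   3.3]
twist [-0.     0.    -0.002]
```

```bash
python3 -m crank '[{"gripper":46,"travel":[0,25,0],"twist":[0,0,0]},{"gripper":46,"travel":[0,38,0],"twist":[0,0,0]},{"gripper":46,"travel":[0,38,0],"twist":[0,0,0]},{"gripper":46,"travel":[-20,38,0],"twist":[0,0,0]},{"gripper":46,"travel":[-30,28,0],"twist":[0,0,0]},{"gripper":46,"travel":[-30,10.5,0],"twist":[0,0,0]},{"gripper":46,"travel":[0,0,0],"twist":[0,0,0]},{"gripper":46,"travel":[0,0,0],"twist":[0,0,0]}]'
python3 - <<'E'
from h import *
st();plan([.4746,-.0479,.042],[180,0,-167.2])
s=bot.camera("scene")[:,:,::-1];c=bot.calibration("scene")
t=bot.get_obs()["ee_pos"];r=Rt()
print("jaws scene",proj(c,t+r.apply([-.084,0,-.02])),"roller",proj(c,[.616,-.0158,.061]))
w=bot.camera("wrist")[:,:,::-1];T=bot.camera("top")[:,:,::-1]
a=cv2.resize(s[150:280,220:350],(520,520),interpolation=cv2.INTER_CUBIC);b=cv2.resize(w,(280,175));d=cv2.resize(T[135:235,330:410],(276,345),interpolation=cv2.INTER_CUBIC)
o=np.zeros((520,800,3),np.uint8);o[:,:520]=a;o[:175,520:]=b;o[175:,520:796]=d;cv2.imwrite("pics/c8.png",o)
c=bot.calibration("top");print("jaws top",proj(c,t+r.apply([-.084,0,-.02])),"roller",proj(c,[.616,-.0158,.076]))
E
```

```text
time: 21.92
ee_pos: [0.4732, -0.048, 0.0928]
tcp_rot: [180.0, -0.0, -167.2]
wrist_force: [-0.7, -0.6, -1.6]
opening: 0.0463
grasp_force: 9.5
21.93 [ 0.4732 -0.048   0.0928] [ 180.    -0.  -167.2] q [ -6.  -6. -16.  80.  -0. -19.] open 0.0463 gf 9.5 F [-0.7 -0.6 -1.6]
travel [-1.4 -0.2 50.8]
twist [ 0.    -0.001 -0.001]
jaws scene [282.81068986 201.50008644] roller [290.60524897 231.54126389]
jaws top [365.32324889 184.71705982] roller [358.41885057 165.59059734]
```

View pics/c8.png

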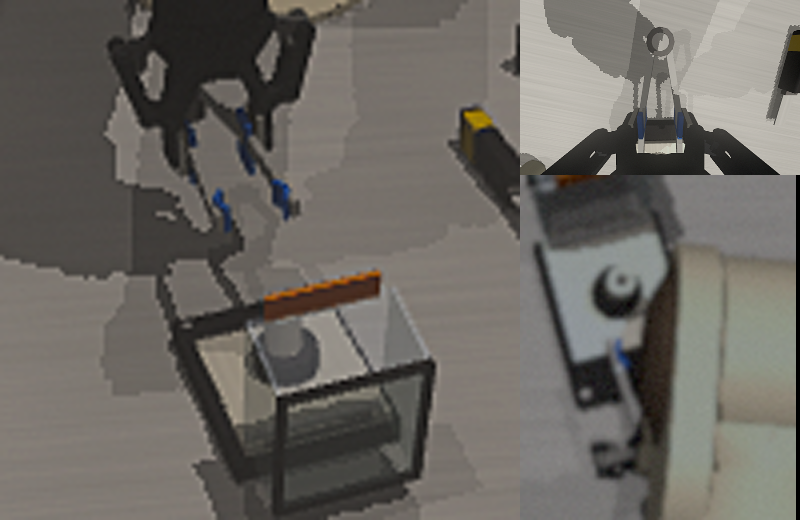

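The crop shows the tongs level with jaws open, their middle at scene (283.6,201), which matches the prediction. The roller stands at (291.7,234) on its post. Now I lower and slide in.

```bash
python3 -m crank '[{"gripper":46,"travel":[-1.4,0,20],"twist":[0,0,0]},{"gripper":46,"travel":[0,0,20],"twist":[0,0,0]},{"gripper":46,"travel":[0,0,10],"twist":[0,0,0]},{"gripper":46,"travel":[0,0,0],"twist":[0,0,0]},{"gripper":46,"travel":[0,0,0],"twist":[0,0,0]}]'
python3 -m crank '[{"gripper":46,"travel":[-10,0,0],"twist":[0,0,0]},{"gripper":46,"travel":[-10,0,0],"twist":[0,0,0]},{"gripper":46,"travel":[-10,0,0],"twist":[0,0,0]},{"gripper":46,"travel":[0,0,0],"twist":[0,0,0]},{"gripper":46,"travel":[0,0,0],"twist":[0,0,0]}]'
python3 - <<'E'
from h import *
y=np.radians(12.8);x=np.array([np.cos(y),np.sin(y),0])
p=np.array([.6160,-.0158,0])-.084*x;st();plan([p[0],p[1],.042],[180,0,-167.2])
E
```

```text
time: 22.7
ee_pos: [0.4754, -0.0478, 0.0437]
tcp_rot: [-180.0, 0.1, -167.2]
wrist_force: [-0.1, -0.4, -1.0]
opening: 0.0462
grasp_force: 9.5
time: 23.32
ee_pos: [0.5042, -0.0409, 0.0427]
tcp_rot: [180.0, -0.0, -167.2]
wrist_force: [0.3, -0.2, -1.7]
opening: 0.0466
grasp_force: 9.5
23.32 [ 0.5042 -0.0409  0.0427] [ 180.    -0.  -167.2] q [ -5.  -0. -16.  74.  -0. -17.] open 0.0466 gf 9.5 F [ 0.3 -0.2 -1.7]
travel [-30.6  -0.3   0.7]
twist [ 0.    -0.001 -0.   ]
```

```bash
python3 -m crank '[{"gripper":46,"travel":[-8,0,0],"twist":[0,0,0]},{"gripper":46,"travel":[-8,0,0],"twist":[0,0,0]},{"gripper":46,"travel":[-8,0,0],"twist":[0,0,0]},{"gripper":46,"travel":[-6.5,0,0],"twist":[0,0,0]},{"gripper":46,"travel":[0,0,0],"twist":[0,0,0]},{"gripper":46,"travel":[0,0,0],"twist":[0,0,0]}]'
python3 -m crank '[{"gripper":44,"travel":[0,0,0],"twist":[0,0,0]},{"gripper":43,"travel":[0,0,0],"twist":[0,0,0]},{"gripper":42,"travel":[0,0,0],"twist":[0,0,0]},{"gripper":41,"travel":[0,0,0],"twist":[0,0,0]},{"gripper":40,"travel":[0,0,0],"twist":[0,0,0]},{"gripper":39,"travel":[0,0,0],"twist":[0,0,0]},{"gripper":38,"travel":[0,0,0],"twist":[0,0,0]},{"gripper":37,"travel":[0,0,0],"twist":[0,0,0]},{"gripper":36,"travel":[0,0,0],"twist":[0,0,0]},{"gripper":35,"travel":[0,0,0],"twist":[0,0,0]},{"gripper":34,"travel":[0,0,0],"twist":[0,0,0]},{"gripper":33,"travel":[0,0,0],"twist":[0,0,0]}]' 45
python3 -m crank '[{"gripper":30,"travel":[0,0,0],"twist":[0,0,0]},{"gripper":30,"travel":[0,0,0],"twist":[0,0,0]},{"gripper":30,"travel":[0,0,0],"twist":[0,0,0]}]' 45
```

```text
time: 24.08
ee_pos: [0.5339, -0.0342, 0.0428]
tcp_rot: [180.0, -0.0, -167.2]
wrist_force: [-0.3, -1.0, -1.0]
opening: 0.0461
grasp_force: 9.5
time: 25.58
ee_pos: [0.5341, -0.0342, 0.0429]
tcp_rot: [-180.0, 0.0, -167.2]
wrist_force: [-0.7, -0.2, -0.1]
opening: 0.0367
grasp_force: 45.7
time: 25.95
ee_pos: [0.5341, -0.0342, 0.0429]
tcp_rot: [180.0, 0.0, -167.2]
wrist_force: [-0.5, -0.1, -0.0]
opening: 0.0366
grasp_force: 45.7
```

```bash
python3 -m crank '[{"gripper":30,"travel":[0,0,-4],"twist":[0,0,0]},{"gripper":30,"travel":[0,0,-8],"twist":[0,0,0]},{"gripper":30,"travel":[0,0,-12],"twist":[0,0,0]},{"gripper":30,"travel":[0,0,-15],"twist":[0,0,0]},{"gripper":30,"travel":[0,0,-15],"twist":[0,0,0]},{"gripper":30,"travel":[0,0,-15],"twist":[0,0,0]},{"gripper":30,"travel":[0,0,-13],"twist":[0,0,0]},{"gripper":30,"travel":[0,0,-10],"twist":[0,0,0]},{"gripper":30,"travel":[0,0,-6],"twist":[0,0,0]},{"gripper":30,"travel":[0,0,-2],"twist":[0,0,0]},{"gripper":30,"travel":[0,0,0],"twist":[0,0,0]},{"gripper":30,"travel":[0,0,0],"twist":[0,0,0]}]'
python3 -m crank '[{"gripper":30,"travel":[0,0,0],"twist":[0,0,0]},{"gripper":30,"travel":[0,0,0],"twist":[0,0,0]},{"gripper":30,"travel":[0,0,0],"twist":[0,0,0]},{"gripper":30,"travel":[0,0,0],"twist":[0,0,0]}]'
python3 - <<'E'
from h import *
st()
s=bot.camera("scene");c=bot.calibration("scene")
t=bot.get_obs()["ee_pos"];r=Rt()
for n,p in(("jaws",t+r.apply([-.084,0,-.02])),("oldroller",[.616,-.0158,.068])):
    u=np.round(proj(c,p)).astype(int);print(n,u);q=s[u[1]-6:u[1]+7:2,u[0]-8:u[0]+9:2].astype(int);print(q.mean(2).astype(int));print((q[...,2]-q[...,0]))
E
```

```text
time: 27.45
ee_pos: [0.5339, -0.0342, 0.1424]
tcp_rot: [180.0, -0.0, -167.2]
wrist_force: [-0.3, 0.2, -1.5]
opening: 0.0366
grasp_force: 45.7
time: 27.95
ee_pos: [0.534, -0.0342, 0.1429]
tcp_rot: [-180.0, -0.0, -167.2]
wrist_force: [0.1, -1.0, -2.4]
opening: 0.0363
grasp_force: 45.7
27.95 [ 0.534  -0.0342  0.1429] [-180.    -0.  -167.2] q [ -4.   2.  -3.  85.  -0. -16.] open 0.0363 gf 45.7 F [ 0.1 -1.  -2.4]
jaws [289 198]
[[104 106 106 140 136 140 112 111 125]
 [106  74 137  93  51  66 140  56 129]
 [113  64  50 136 140 136  67  71 103]
 [ 72  49  74  65  71  77  82  44  91]
 [ 45 111  73  62  75  78  82  47  64]
 [ 81  59  59  59  75  77  78  46  99]
 [112  59  57  55  74  76  73 133 125]]
[[-11 -12 -11 -28 -31 -31 -20 -13 -13]
 [-13  80 -36 -16  -6 -10 -39  87 -19]
 [-18  79 -18 -30 -29 -28 -20  95 -16]
 [ -9   2  94 -16 -14 -15 -22  33 -11]
 [ -4 -14   8   1 -15 -15 -20  34  -7]
 [ -8  -6  -1   2 -15 -14 -20  34 -12]
 [-11  -7   1  16 -14 -14 -17 -15 -13]]
oldroller [291 229]
[[109  99  86  94  94  85  42  43  48]
 [112  58  44  47  50  50  51  51  48]
 [ 37  35  51  49  47  47  45  52  65]
 [ 46  54  46  59  67 112 151 145 152]
 [ 77 110 147 104 102  98 143 141 146]
 [123  77  70  72  72  72  71  61 144]
 [ 84  71  73  72  73  73  74  73 103]]
[[ -10   -6  -25  -79 -153 -153  -24  -22  -37]
 [ -11    2  -31  -33  -37  -39  -39  -39  -40]
 [  -3    1  -42  -42  -43  -41  -41  -31  -25]
 [  -3    4  -40  -35  -16   -4  -10  -10  -14]
 [  -1   -5  -11   -5   -4   -3  -12  -12  -13]
 [   2   -1    2    0    1    1    1    2  -12]
 [  -2    1    0    0   -1    0    0    1   -4]]
```

```bash
python3 -c "
from workcell import bot
print(bot.job_done())"
```

```text
the job is handed in; nothing more can be done
None
```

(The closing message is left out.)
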